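# Press two small cheeses under one bar with the ratchet press

## Robot

A 6-joint arm with a two-finger parallel gripper is mounted at the origin on the work surface; the furniture and walls round the work are solid. World frame = base frame: x ahead of the robot, y to its left, z up, the work surface at z = 0. Lengths are in m, angles in degrees, forces in N, time in s.
With the tool pointing down it reaches from about 0.4 to 0.825 m from the base axis. Payload 7 kg.
Tool frame: the origin (TCP) lies on the centre line of the jaws, within the pads' length; the fingertips stand 19 mm ahead of it and the grasp point (between the pads) is the TCP; z points along the fingers, y is the line along which they close (so a half turn about z gives the same grasp; the last joint's range is limited). The gripper opens to 88 mm and grips with 3 to 60 N. Pads are 19 mm wide; open, the fingers measure 130 mm over their backs; the gripper's body (78 mm by 193 mm) begins 47 mm behind the grasp point.
Start: joints at [-49.383, 20.546, 0.682, 0, -70.136, -16.507], TCP at [0.276, -0.616, 0.246] pointing down, gripper open.
Joint ranges: [-176.03, 176.03], [-82.01, 121.73], [-58.28, 71.71], [-173.87, 95.51], [-174.79, -0.11], [-173.66, 173.66]. Speed limits (degrees/s): [136.94, 136.94, 172.46, 180, 180, 180].

## Interface

Orientations are given as [roll, pitch, yaw] about the fixed x, y, z axes, in that order (R = Rz(yaw) Ry(pitch) Rx(roll)).
In Python, from plant import get_state, capture, close_job gives the robot as it stands.
- The arm moves only by the tool apply_moves, never from a script. Its argument "targets" is a list of rows, each a list of 7 numbers: the opening, from 0 (shut) to 1 (fully open), then the shift along the tool's x, y, z normalised to -1 to 1, where 1 is 1000 mm, then the turn, a rotation vector about the tool's x, y, z normalised to -1 to 1, where 1 is 90 degrees. In form: [[claw, tx, ty, tz, ax, ay, az], ...]. A call has 1 to 20 rows; each row shifts and turns the commanded pose from where the row before left it, along the tool's axes as they then stand; what a row does not reach is not made up. A row lasts 1/12 s, in which the tool goes at most 41.7 mm and 7.16 degrees, less where a joint would pass 70% of its speed; a pose out of reach is approached as far as the arm can. A call with a number of a shift or a turn outside -1 to 1 is refused whole. A call with a gripper value outside its range is refused whole. The fingers move at their own pace and stop on an object; "newtons" is the grip in N (left out, the last holds). Time passes only in rows, so rows that do not move let the fingers close. It gives the time, the measured TCP pose, the force, the opening and the grip force at its end, in the units of the state.
- get_state(): the state, without advancing time (a new reading comes with each control period).
- capture(name): name is "side" or "top"; returns a dict with "frame" (480x640x3 uint8, red, green, blue), "range_z" (480x640 float32, m along the optical axis (not along the pixel's ray), 0 where there is no reading), "camera_matrix" (3x3 intrinsics, pixels), "k1" (the pictures are not rectified: a ray, as slopes to the right and down, at radius r is drawn at 1 + k1 r^2 times it, then the intrinsics apply), "T" (4x4, takes a point from camera to world coordinates). Camera axes: x right, y down, z forward; pixel columns grow to the right and rows downward; lengths in m; the calibration is good to about 2 mm. A picture is of the moment at which its call begins.
- close_job(): hands the job in; it is judged then, once.
The state is a dict: "time_s": time; "joints": joint angles; "qd": joint speeds; "joint_torque": joint torques, N m; "tcp_pos": TCP position; "eef_rot": TCP orientation; "contact_force": force on the tool from outside, world axes, zero at the start; "moment": the same for the moment, N m; "gripper_width": finger opening in m; "gripper_force": force on a finger pad.
Only numpy, scipy, OpenCV 4.12 (cv2) and the standard library are available. Lean on these libraries where they do the work, as an engineer would, in place of code of your own. Each camera call takes 0.05 s, during which the arm holds its last target. There are 200 camera calls.

## Task

Two filled cheese moulds stand in the tabletop ratchet press. Lay the loose wooden bar on edge, steel plate up, in the grooves of both followers, its middle under the ram, and let go; then pump the hand lever until the sprung foot comes down on the bar, and squeeze on until the foot's stem is about half way into its barrel, never pressed solid. Finish while holding: the program ends with the lever still squeezed and the foot pressing so; leave the other things where they are.

Things in the scene. Friction and masses are not known exactly. Their poses are not given: they have to be found in the camera images.
- press: Steel cheese press, fixed. Origin on the island under the ram's axis; z up, x from its lever to its rear column (away from the robot), y along its two moulds. In mm: drip tray x -73..117, y -125..125, z 0..16, with a spout to x -111; column x 87..109, y -20..20, z to 226; arm and housing x -55..102, y -15..15, z 187..236. To pass under the housing, bring the bar in level from the front or endways.
- pressure_bar: Loose plain wooden bar, 236 mm long (its y), 20 mm wide (x), 32 mm high (z), about 0.08 kg, standing on edge on the island. Origin at the centre of its underside, z up. A flush steel plate 44 mm long in the middle of its top is where the foot bears. The two ends are alike. Hold it near one end (80 to 105 mm from the middle) to keep the hand clear of the housing.
- groove_left (a point): Middle of the groove floor (62 mm up) of the wooden follower in the white mould at the press's +y side, 55 mm from the ram's axis. Mould 67 mm across, rim 56 mm up; follower 55 mm across, its groove straight along the press's y, 26 mm wide, 7 mm deep, so its top is 69 mm up.
- groove_right (a point): The same for the follower at the press's -y side, 55 mm from the ram's axis. A bar that lies in both grooves has its underside 62 mm and its top 94 mm above the island.
- press_grip (a point): Point on the axis of the fixed black upright grip on top of the housing, 269 mm up, straight above the ram. The grip is 20 mm thick (press x), 26 mm wide (y), from 236 to 289 mm up, free at the back and sides; the toothed rod runs up inside it.
- lever_pad (a point): Middle of the outer (robot-side) face of the hand lever, 65 mm above its hinge, 17 mm below its top. At rest it lies 47 mm in front of the grip's axis: lever and grip together measure 57 mm there, fully squeezed about 33 mm. The lever can be squeezed against the grip or simply pushed toward it.
- press_lever: Black sleeve of the hand lever: 6 mm thick, 20 mm wide, upright in front of the fixed grip, from 224 to 286 mm above the island. Origin on the lever's hinge (44 mm in front of the ram's axis, 204 mm up), z along the lever, x toward the fixed grip.
- lever_angle (a joint): Hand lever, rad: 0 at rest, grows as it nears the fixed grip, stop at 0.38. A pawl drives the rod down 37 mm per rad on 4 mm teeth (up to 4 mm lost first), so full strokes (0.37 or more) gain 12 mm. Let go, it springs back by itself; a second pawl holds the rod, which rises up to 4 mm to the last tooth if loaded. Its spring gives 2 to 5 N at the pad.
- press_ram (a joint): Travel of the toothed rod, m: 0 fully up, grows downward, at most 0.072; starts 0 to 0.018 down. The foot meets the top of a bar in the grooves at 0.054.
- foot_travel (a joint): How far the foot's stem is pushed up into the spring barrel at the rod's lower end, m: 0 free, 0.012 pressed solid. A thin dark ring on the 15 mm thick stem reaches the barrel's lower edge at 0.006 (half way). The spring gives 2 N at first and 1.5 N more per mm.
- foot_face (a point): Centre of the foot's underside. With the rod fully up it is 148 mm above the island, 54 mm above the top of a bar in the grooves.
- press_foot: The foot: a round steel disc 28 mm across and 8 mm thick under the sprung stem, on the ram's axis. Origin at the centre of its underside.
- salt_shaker: Bystander: salt shaker, 44 mm across, 90 mm tall. Origin under its centre.
- cream_jug: Bystander: small white jug 67 x 103 x 85 mm. Origin under its centre.
- honey_jar: Bystander: glass jar of honey 66 x 72 x 102 mm. Origin under its centre.
- tumbler_a: Bystander: drinking glass 80 mm across, 100 mm tall. Origin under its centre.
- espresso_b: Bystander: white espresso cup 62 x 80 x 56 mm. Origin under its centre.
- teaspoon_a: Bystander: steel teaspoon 135 mm long. Origin under its centre.

How it is judged:
By the outcome, as a careful person would: the job done as asked, in the order asked, and still so for the second after the job is handed in, while the arm keeps its last pose, push and grip.
It also fails if it takes over 72 s, if anything falls off the work surface, if the arm or the gripper's body presses on something with over 40 N, if the wrist force passes 120 N, or if a joint passes its speed limit or range.

## Working session

There is one attempt and no reset: what is moved stays moved. The work goes in short steps, Python scripts to look and compute and a tool call to move; the robot and the scene stay as the last step left them, time stands still between calls to the robot, and variables do not carry over. Pictures are saved under pics/ and viewed, at most 10 in all, crops included, and the job is handed in when it is done.

Besides the shell and the picture viewer there is one more tool, called after "Request:" as name(argument=value, ...), one argument or row to a line, values as JSON. apply_moves: Moves the arm, as the interface text tells. Scaled input: -1 to 1 covers 1000 mm each way for a shift and 90 degrees each way for a turn. Its arguments: {"type":"object","properties":{"targets":{"type":"array","items":{"type":"array","items":{"type":"number"}}},"newtons":{"type":"number"}},"required":["targets"]}

```bash
ls; mkdir -p pics
cat > h.py <<'E'
import numpy as np, cv2
from plant import get_state, capture, close_job
def cap(n):
    c=capture(n); np.savez(f'{n}.npz',**{k:np.array(v) for k,v in c.items()}); return c
def load(n): return dict(np.load(f'{n}.npz'))
def px(c,u,v,d=None,w=1):
    K=c['camera_matrix'];k=float(c['k1'])
    x=(u-K[0,2])/K[0,0];y=(v-K[1,2])/K[1,1]
    X,Y=x,y
    for _ in range(20):
        s=1+k*(X*X+Y*Y);X,Y=x/s,y/s
    if d is None:
        p=c['range_z'][int(v)-w:int(v)+w+1,int(u)-w:int(u)+w+1];d=np.median(p[p>0])
    T=c['T'];return (T@np.array([X*d,Y*d,d,1]))[:3]
def cloud(c):
    K=c['camera_matrix'];k=float(c['k1']);v,u=np.mgrid[0:480,0:640]
    x=(u-K[0,2])/K[0,0];y=(v-K[1,2])/K[1,1];X,Y=x.copy(),y.copy()
    for _ in range(20):
        s=1+k*(X*X+Y*Y);X,Y=x/s,y/s
    d=c['range_z'];P=np.stack([X*d,Y*d,d],-1)@c['T'][:3,:3].T+c['T'][:3,3];P[d<=0]=np.nan;return P
def proj(c,p):
    q=np.linalg.inv(c['T'])@np.append(p,1);x,y=q[0]/q[2],q[1]/q[2];s=1+float(c['k1'])*(x*x+y*y)
    K=c['camera_matrix'];return K[0,0]*x*s+K[0,2],K[1,1]*y*s+K[1,2]
E
python3 - <<'E'
from h import *
for n in('top','side'):
    c=cap(n);cv2.imwrite(f'pics/{n}0.png',c['frame'][:,:,::-1]);print(n,c['T'].round(3).tolist(),c['camera_matrix'][0,0])
print(get_state())
E
```

```text
pics
top [[-0.023, -0.99, 0.136, 0.46], [-0.999, 0.019, -0.03, -0.078], [0.027, -0.136, -0.99, 1.099], [0.0, 0.0, 0.0, 1.0]] 445.80853997296987
side [[-0.999, -0.034, 0.016, 0.574], [-0.031, 0.498, -0.866, 0.96], [0.022, -0.866, -0.499, 0.807], [0.0, 0.0, 0.0, 1.0]] 542.8392614189327
{'time_s': 0.1, 'joints': array([-4.93851493e+01,  2.05884316e+01,  6.40185878e-01, -1.76084463e-02,
       -7.01371930e+01, -1.65087681e+01]), 'qd': array([-0.00707627, -0.06260206,  0.03029456,  0.16512971, -0.04017037,
       -0.03302953]), 'joint_torque': array([-7.78753019e-05, -5.84162915e+01,  2.93749648e+01,  7.01540440e+00,
        1.02045995e-02, -5.83468932e-05]), 'tcp_pos': array([ 0.27552006, -0.61576354,  0.24471318]), 'eef_rot': array([ 1.79913379e+02, -8.40907943e-03, -1.55899906e+02]), 'contact_force': array([ 0.00696981, -0.02524411,  0.07868612]), 'moment': array([0.02939439, 0.02580856, 0.05431169]), 'gripper_force': 0.0, 'gripper_width': 0.08784765057160196}
```

View pics/top0.png

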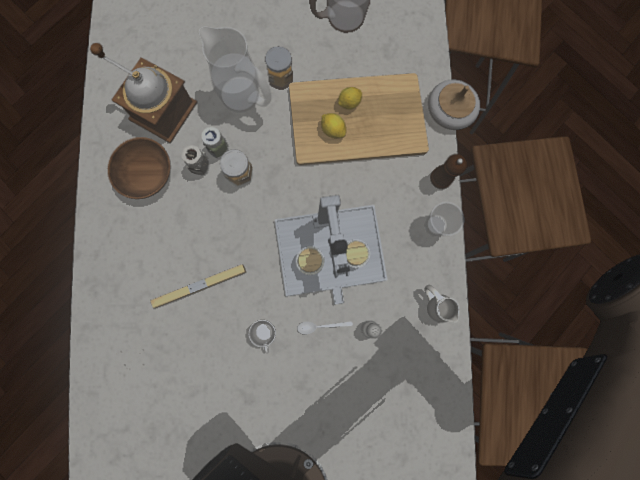

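View pics/side0.png

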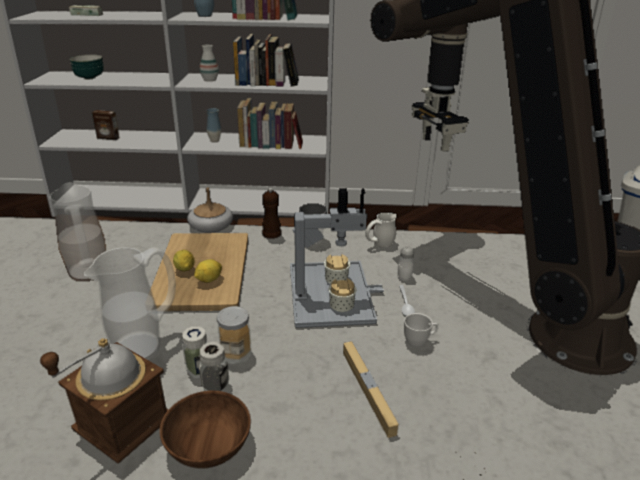

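The top view shows the press: tray corners at about (275,220), (375,207), (385,282) and (287,296), followers at (310,260) and (356,253), lever and grip at (340,247). The bar runs from (152,302) to (245,268). The side view shows the bar from (347,345) to (393,430), the foot at (341,240) and the lever at (362,205).

Run:
```python
from h import *
t=load('top');s=load('side');P=cloud(t);S=cloud(s)
v,u=np.mgrid[0:480,0:640]
def box(a,b,c,d):return (u>=a)&(u<c)&(v>=b)&(v<d)
# bar
for nm,Q,m in(('top',P,box(145,258,252,312)),('side',S,box(335,335,405,440))):
    m=m&(Q[...,2]>.024)&(Q[...,2]<.045);q=Q[m].astype(np.float32)
    r=cv2.minAreaRect(q[:,:2]*1000);print(nm,'bar',len(q),r,q[:,2].mean())
m=box(262,195,400,310)&(P[...,2]>.008)&(P[...,2]<.03)
r=cv2.minAreaRect(P[m][:,:2].astype(np.float32)*1000);print('tray',r,cv2.boxPoints(r),P[m][:,2].mean())
for nm,b in(('L',(290,240,327,280)),('R',(343,236,378,272))):
    m=box(*b)&(P[...,2]>.045)&(P[...,2]<.085);q=P[m];print(nm,len(q),(q.max(0)+q.min(0))/2,q.min(0),q.max(0),np.median(q,0))
for nm,Q,b in(('hs top',P,(310,190,360,290)),):
    m=box(*b)&(Q[...,2]>.2);q=Q[m];print(len(q),q.min(0),q.max(0))
    m=m&(Q[...,2]>.26);q=Q[m];print('grip',len(q),q.min(0),q.max(0),np.median(q,0))
m=box(320,180,375,240)&(S[...,2]>.24);q=S[m];print('side grip',len(q),q.min(0),q.max(0))
for c,n,b in((t,'top',(250,180,410,300)),(s,'side',(280,170,400,340))):
    a,b0,c1,d=b;cv2.imwrite(f'pics/{n}1.png',cv2.resize(c['frame'][b0:d,a:c1,::-1],None,fx=4 if n=='top' else 3.5,fy=4 if n=='top' else 3.5,interpolation=cv2.INTER_CUBIC))
```

```text
top bar 855 ((496.7317810058594, 181.34962463378906), (21.29625129699707, 236.8568878173828), 21.227584838867188) 0.031372044
side bar 1049 ((496.8092041015625, 182.92767333984375), (22.013446807861328, 238.3461151123047), 20.783212661743164) 0.031666096
tray ((562.1713256835938, -143.11962890625), (228.3379669189453, 250.85073852539062), 7.5296173095703125) [[ 432.55124   -33.736324]
 [ 465.42233  -282.42404 ]
 [ 691.7914   -252.50293 ]
 [ 658.9203     -3.815216]] 0.011418343808466127
L 617 [ 0.55123909 -0.08808665  0.06084201] [ 0.51803143 -0.11994398  0.04602891] [ 0.58444676 -0.05622932  0.07565512] [ 0.55075803 -0.08866449  0.06163743]
R 537 [ 0.56654657 -0.20162138  0.0599291 ] [ 0.53415744 -0.22934005  0.04528591] [ 0.59893571 -0.17390272  0.07457229] [ 0.56484207 -0.19984393  0.06193241]
1133 [ 0.50230129 -0.16298878  0.20003268] [ 0.66738776 -0.10996556  0.29238449]
grip 215 [ 0.50918812 -0.15799419  0.26120259] [ 0.56907285 -0.1296923   0.29238449] [ 0.55328447 -0.14406952  0.28657886]
side grip 313 [ 0.50838122 -0.15812579  0.24005101] [ 0.57007675 -0.12407649  0.29262739]
```

View pics/top1.png

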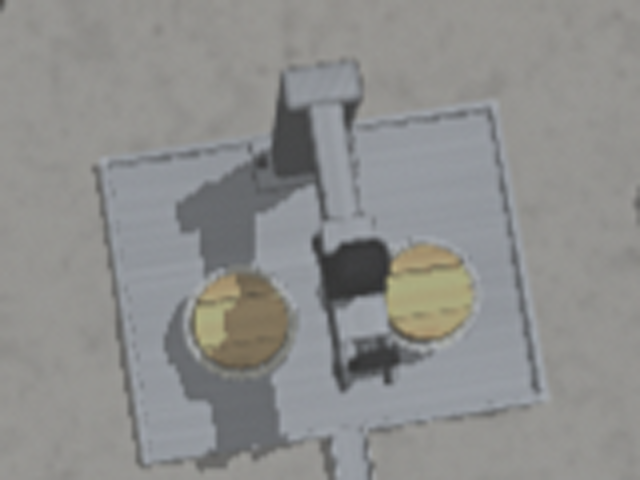

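View pics/side1.png

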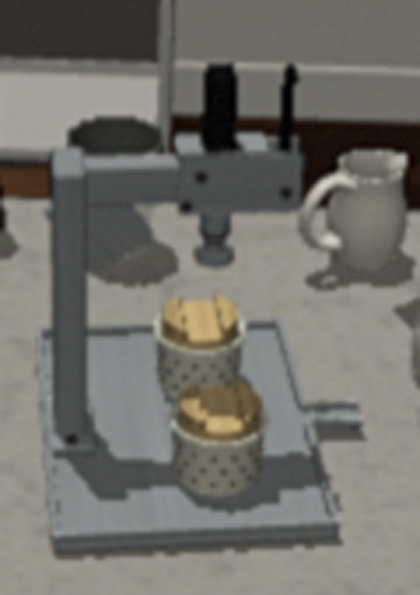

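The ram axis is at about (0.559, -0.144) with the press yawed 7.5°. The bar's centre is at (0.497, 0.182), yawed 21°. I'll turn in place first while rising.

Request:
apply_moves(
  targets=[
    [1,0,0,-0.003,0,0,-0.0538],
    [1,0,0,-0.003,0,0,-0.0538],
    [1,0,0,-0.003,0,0,-0.0538],
    [1,0,0,-0.003,0,0,-0.0538],
    [1,0,0,-0.003,0,0,-0.0538],
    [1,0,0,-0.003,0,0,-0.0538],
    [1,0,0,-0.003,0,0,-0.0538],
    [1,0,0,-0.003,0,0,-0.0538],
    [1,0,0,-0.003,0,0,-0.0538],
    [1,0,0,-0.003,0,0,-0.0538],
    [1,0,0,-0.003,0,0,-0.0538],
    [1,0,0,-0.003,0,0,-0.0538],
    [1,0,0,-0.003,0,0,-0.0538],
    [1,0,0,-0.003,0,0,-0.0538],
    [1,0,0,-0.003,0,0,-0.0538],
    [1,0,0,-0.003,0,0,-0.0538],
    [1,0,0,-0.003,0,0,-0.0538],
    [1,0,0,-0.003,0,0,-0.0538],
  ],
  newtons=30,
)

```text
time_s: 1.6
tcp_pos: [0.2756, -0.6159, 0.2991]
eef_rot: [180.0, 0.1, -68.5]
contact_force: [-0.1, 0.1, -0.4]
gripper_width: 0.0875
gripper_force: 0.0
```

```bash
cat > mv.py <<'E'
# mv.py x y z [x y z ...]: tool-frame shifts (units of 1 m) from present pose through the waypoints
import sys,numpy as np
from scipy.spatial.transform import Rotation as R
from plant import get_state
s=get_state();Rm=R.from_euler('xyz',s['eef_rot'],degrees=True).as_matrix();p=np.array(s['tcp_pos'])
print(p.round(4),s['eef_rot'].round(2),s['joints'].round(1))
for w in np.array(sys.argv[1:],float).reshape(-1,3):
    d=Rm.T@(w-p);print(w,d.round(4),'rows',int(np.ceil(np.linalg.norm(d)/.03)));p=w
E
python3 mv.py .29 -.34 .30 .42 -.1 .30 .43 .1 .28 .462 .2705 .15
```

```text
[ 0.2756 -0.6159  0.2991] [ 1.7999e+02  6.0000e-02 -6.8500e+01] [-49.4  19.1   5.5  -0.  -76.4  70.9]
[ 0.29 -0.34  0.3 ] [-0.2514 -0.1145 -0.0006] rows 10
[ 0.42 -0.1   0.3 ] [-1.756e-01 -2.089e-01  2.000e-04] rows 10
[0.43 0.1  0.28] [-0.1824 -0.0826  0.0202] rows 7
[0.462  0.2705 0.15  ] [-0.1468 -0.0923  0.1301] rows 8
```

Request:
apply_moves(
  targets=[
    [1,-0.0251,-0.01145,0,0,0,0],
    [1,-0.0251,-0.01145,0,0,0,0],
    [1,-0.0251,-0.01145,0,0,0,0],
    [1,-0.0251,-0.01145,0,0,0,0],
    [1,-0.0251,-0.01145,0,0,0,0],
    [1,-0.0251,-0.01145,0,0,0,0],
    [1,-0.0251,-0.01145,0,0,0,0],
    [1,-0.0251,-0.01145,0,0,0,0],
    [1,-0.0251,-0.01145,0,0,0,0],
    [1,-0.0251,-0.01145,0,0,0,0],
    [1,-0.01756,-0.0209,0,0,0,0],
    [1,-0.01756,-0.0209,0,0,0,0],
    [1,-0.01756,-0.0209,0,0,0,0],
    [1,-0.01756,-0.0209,0,0,0,0],
    [1,-0.01756,-0.0209,0,0,0,0],
    [1,-0.01756,-0.0209,0,0,0,0],
    [1,-0.01756,-0.0209,0,0,0,0],
    [1,-0.01756,-0.0209,0,0,0,0],
    [1,-0.01756,-0.0209,0,0,0,0],
    [1,-0.01756,-0.0209,0,0,0,0],
  ],
)

```text
time_s: 3.27
tcp_pos: [0.4226, -0.0999, 0.2995]
eef_rot: [-180.0, 0.0, -68.7]
contact_force: [0.7, -0.4, 0.7]
gripper_width: 0.0873
gripper_force: 0.0
```

Request:
apply_moves(
  targets=[
    [1,-0.026,-0.0118,0.0029,0,0,0],
    [1,-0.026,-0.0118,0.0029,0,0,0],
    [1,-0.026,-0.0118,0.0029,0,0,0],
    [1,-0.026,-0.0118,0.0029,0,0,0],
    [1,-0.026,-0.0118,0.0029,0,0,0],
    [1,-0.026,-0.0118,0.0029,0,0,0],
    [1,-0.026,-0.0118,0.0029,0,0,0],
    [1,-0.0184,-0.0115,0.0163,0,0,0],
    [1,-0.0184,-0.0115,0.0163,0,0,0],
    [1,-0.0184,-0.0115,0.0163,0,0,0],
    [1,-0.0184,-0.0115,0.0163,0,0,0],
    [1,-0.0184,-0.0115,0.0163,0,0,0],
    [1,-0.0184,-0.0115,0.0163,0,0,0],
    [1,-0.0184,-0.0115,0.0163,0,0,0],
    [1,-0.0184,-0.0115,0.0163,0,0,0],
    [1,0,0,0,0,0,0],
  ],
)

```text
time_s: 4.6
tcp_pos: [0.4652, 0.2707, 0.1452]
eef_rot: [179.8, -0.1, -68.7]
contact_force: [0.3, -0.5, 1.3]
gripper_width: 0.0877
gripper_force: 0.0
```

```bash
python3 mv.py .462 .2705 .06 .462 .2705 .024
```

```text
[0.4652 0.2707 0.1452] [ 1.7977e+02 -1.0000e-01 -6.8670e+01] [ 51.1  13.  -24.2  -0.  -53.  -29.7]
[0.462  0.2705 0.06  ] [-0.0011  0.0027  0.0852] rows 3
[0.462  0.2705 0.024 ] [-0.0001 -0.0001  0.036 ] rows 2
```

Request:
apply_moves(
  targets=[
    [1,-0.0011,0.0027,0.025,0,0,0],
    [1,0,0,0.025,0,0,0],
    [1,0,0,0.025,0,0,0],
    [1,0,0,0.02,0,0,0],
    [1,0,0,0.015,0,0,0],
    [1,0,0,0.011,0,0,0],
    [1,0,0,0,0,0,0],
    [1,0,0,0,0,0,0],
  ],
)

```text
time_s: 5.27
tcp_pos: [0.4626, 0.2684, 0.0275]
eef_rot: [179.9, -0.1, -68.7]
contact_force: [0.4, -0.6, 0.9]
gripper_width: 0.0876
gripper_force: 0.0
```

Request:
apply_moves(
  targets=[
    [0.15,0,0,0,0,0,0],
    [0.15,0,0,0,0,0,0],
    [0.15,0,0,0,0,0,0],
    [0.15,0,0,0,0,0,0],
    [0.15,0,0,0,0,0,0],
    [0.15,0,0,0,0,0,0],
    [0.15,0,0,0,0,0,0],
    [0.15,0,0,0,0,0,0],
  ],
)

```text
time_s: 5.93
tcp_pos: [0.4629, 0.2689, 0.0279]
eef_rot: [-180.0, 0.0, -68.7]
contact_force: [0.6, 0.6, 0.1]
gripper_width: 0.0397
gripper_force: 0.0
```

Request:
apply_moves(
  targets=[
    [0.15,0,0,0.003,0,0,0],
    [0.15,0,0,0,0,0,0],
    [0.15,0,0,0,0,0,0],
    [0.15,0,0,0,0,0,0],
    [0.15,0,0,0,0,0,0],
    [0.15,0,0,0,0,0,0],
  ],
)

```text
time_s: 6.43
tcp_pos: [0.4628, 0.2689, 0.0248]
eef_rot: [180.0, -0.0, -68.7]
contact_force: [-0.1, 0.0, -1.3]
gripper_width: 0.0201
gripper_force: 30.0
```

Request:
apply_moves(
  targets=[
    [0.15,0,0,-0.005,0,0,0],
    [0.15,0,0,-0.01,0,0,0],
    [0.15,0,0,-0.015,0,0,0],
    [0.15,0,0,-0.02,0,0,0],
    [0.15,0,0,-0.02,0,0,0],
    [0.15,0,0,-0.015,0,0,0],
    [0.15,0,0,0,0,0,0],
    [0.15,0,0,0,0,0,0],
  ],
)

```text
time_s: 7.1
tcp_pos: [0.4633, 0.2695, 0.1115]
eef_rot: [-179.8, 0.1, -68.7]
contact_force: [-0.6, -0.1, -0.7]
gripper_width: 0.02
gripper_force: 30.0
```

Run:
```python
from h import *
s=get_state();print(s['tcp_pos'],s['eef_rot'],s['gripper_width'],s['moment'])
v,u=np.mgrid[0:480,0:640]
for n in('top','side'):
    c=cap(n);Q=cloud(c);f=c['frame'].astype(int)
    m=(Q[...,2]>.06)&(Q[...,2]<.14)&(Q[...,1]>.04)&(Q[...,1]<.32)&(abs(Q[...,0]-.5)<.12)&(f[...,0]-f[...,2]>35)
    q=Q[m].astype(np.float32);print(n,len(q),cv2.minAreaRect(q[:,:2]*1000),q[:,2].max())
    A=np.c_[q[:,:2],np.ones(len(q))];top=q[q[:,2]>np.percentile(q[:,2],50)]
    print(np.linalg.lstsq(np.c_[top[:,1],np.ones(len(top))],top[:,2],rcond=None)[0])
    cv2.imwrite(f'pics/{n}2.png',c['frame'][:,:,::-1])
```

```text
[0.46327207 0.26950659 0.11152878] [-1.79844408e+02  9.09977079e-02 -6.87331691e+01] 0.01995826616788886 [ 0.07227656  0.24029697 -0.01874135]
top 584 ((501.9085388183594, 169.40390014648438), (19.818862915039062, 207.917236328125), 21.455793380737305) 0.12269519
[0.00133486 0.11919328]
side 578 ((498.1025390625, 183.83950805664062), (21.270732879638672, 238.05128479003906), 20.82478141784668) 0.12230545
[0.00295219 0.11845237]
```

Request:
apply_moves(
  targets=[
    [0.15,0,0,0,0,0,0.0383],
    [0.15,0,0,0,0,0,0.0383],
    [0.15,0,0,0,0,0,0.0383],
    [0.15,0,0,0,0,0,0.0383],
    [0.15,0,-0.0205,0.002,0,0,0],
    [0.15,0,-0.0205,0.002,0,0,0],
    [0.15,0.02,0,0,0,0,0],
    [0.15,0.025,0,0,0,0,0],
    [0.15,0.025,0,0,0,0,0],
    [0.15,0.025,0,0,0,0,0],
    [0.15,0.025,0,0,0,0,0],
    [0.15,0.025,0,0,0,0,0],
    [0.15,0.025,0,0,0,0,0],
    [0.15,0.02,0,0,0,0,0],
    [0.15,0.01,0,0,0,0,0],
    [0.15,0,0,0,0,0,0],
    [0.15,0,0,0,0,0,0],
  ],
)

```text
time_s: 8.62
tcp_pos: [0.5293, 0.0756, 0.1053]
eef_rot: [179.9, -0.0, -82.6]
contact_force: [0.1, 0.8, -0.7]
gripper_width: 0.0195
gripper_force: 30.0
```

```bash
python3 mv.py .5468 -.0515 .106
python3 - <<'E'
from h import *
c=cap('side');Q=cloud(c);f=c['frame'].astype(int)
v,u=np.mgrid[0:480,0:640]
m=(Q[...,2]>.07)&(Q[...,2]<.14)&(Q[...,1]>-.1)&(Q[...,1]<.18)&(abs(Q[...,0]-.55)<.06)&(f[...,0]-f[...,2]>35)
q=Q[m].astype(np.float32);print(len(q),cv2.minAreaRect(q[:,:2]*1000),q.min(0),q.max(0))
cv2.imwrite('pics/side3.png',cv2.resize(c['frame'][150:350,230:450,::-1],None,fx=2.9,fy=2.9,interpolation=cv2.INTER_CUBIC))
E
```

```text
[0.5293 0.0756 0.1053] [ 1.7994e+02 -2.0000e-02 -8.2590e+01] [ 29.2  15.3 -27.4  -0.  -47.3 -21.7]
[ 0.5468 -0.0515  0.106 ] [ 0.1283 -0.001  -0.0007] rows 5
256 ((531.9996337890625, 56.339698791503906), (19.255542755126953, 94.51815032958984), 5.943920135498047) [0.5178672  0.00872601 0.08286306] [0.53859305 0.10405445 0.1251352 ]
```

View pics/side3.png

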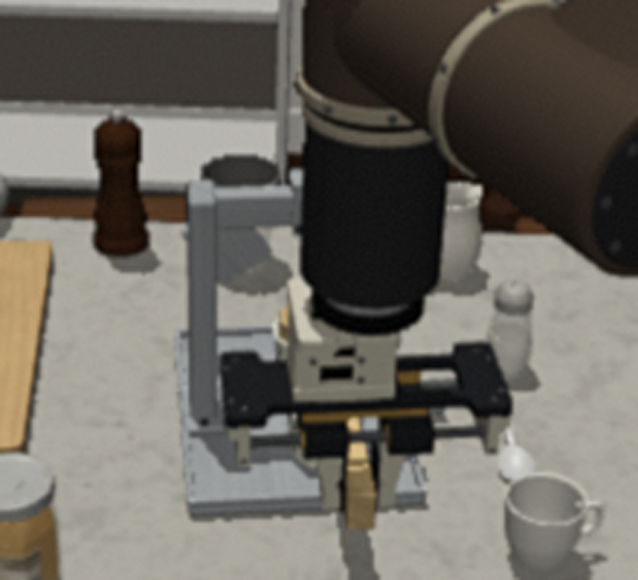

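The bar is held level, moving in endways toward the press; the hand hides the foot from the side camera. I'll carry on.

Request:
apply_moves(
  targets=[
    [0.15,0.015,-0.001,0,0,0,0],
    [0.15,0.022,0,0,0,0,0],
    [0.15,0.025,0,0,0,0,0],
    [0.15,0.025,0,0,0,0,0],
    [0.15,0.022,0,0,0,0,0],
    [0.15,0.013,0,0,0,0,0],
    [0.15,0.006,0,0,0,0,0],
    [0.15,0,0,0,0,0,0],
    [0.15,0,0,0,0,0,0],
    [0.15,0,0,0,0,0,0],
  ],
)

```text
time_s: 9.5
tcp_pos: [0.5472, -0.0498, 0.1058]
eef_rot: [180.0, 0.0, -82.5]
contact_force: [0.1, -0.1, -1.1]
gripper_width: 0.0198
gripper_force: 30.0
```

```bash
python3 mv.py .5468 -.0515 .087
python3 - <<'E'
from h import *
c=cap('top');Q=cloud(c);f=c['frame'].astype(int)
m=(Q[...,2]>.09)&(Q[...,2]<.125)&(Q[...,1]>-.3)&(Q[...,1]<.08)&(abs(Q[...,0]-.56)<.08)&(f[...,0]-f[...,2]>30)
q=Q[m].astype(np.float32);r=cv2.minAreaRect(q[:,:2]*1000);print(len(q),r,q.min(0),q.max(0))
cv2.imwrite('pics/top3.png',cv2.resize(c['frame'][180:320,240:420,::-1],None,fx=4,fy=4,interpolation=cv2.INTER_CUBIC))
E
```

```text
[ 0.5472 -0.0498  0.1058] [ 1.800e+02  1.000e-02 -8.247e+01] [ 15.2  16.5 -25.6  -0.  -47.9  -7.7]
[ 0.5468 -0.0515  0.087 ] [0.0017 0.0006 0.0188] rows 1
425 ((564.90478515625, -179.83758544921875), (20.06673240661621, 159.66778564453125), 7.167864799499512) [ 0.5454044  -0.25948608  0.09283438] [ 0.58316714 -0.10182722  0.11742498]
```

View pics/top3.png

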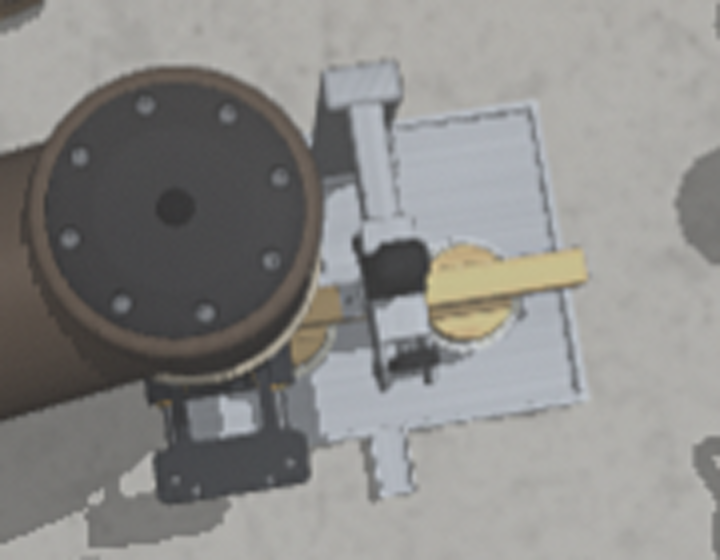

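The bar passes under the housing, with its free end at (587,268) over the right follower and lined up with the groove. Now I'll lower it.

Request:
apply_moves(
  targets=[
    [0.15,0.002,0.0007,0.004,0,0,0],
    [0.15,0,0,0.005,0,0,0],
    [0.15,0,0,0.004,0,0,0],
    [0.15,0,0,0.002,0,0,0],
    [0.15,0,0,0.002,0,0,0],
    [0.15,0,0,0.001,0,0,0],
    [0.15,0,0,0,0,0,0],
    [0.15,0,0,0,0,0,0],
  ],
)

```text
time_s: 10.22
tcp_pos: [0.5468, -0.0529, 0.0879]
eef_rot: [180.0, -0.0, -82.5]
contact_force: [-0.6, 0.4, -0.2]
gripper_width: 0.0199
gripper_force: 30.0
```

```bash
python3 mv.py .5468 -.0515 .087
```

```text
[ 0.5468 -0.0529  0.0879] [180.    -0.   -82.53] [ 14.9  17.8 -26.7   0.  -45.5  -7.4]
[ 0.5468 -0.0515  0.087 ] [-0.0014 -0.0002  0.0009] rows 1
```

Request:
apply_moves(
  targets=[
    [0.15,-0.0005,0,0.001,0,0,0],
    [0.15,0,0,0,0,0,0],
    [0.15,0,0,0.001,0,0,0],
    [0.15,0,0,0,0,0,0],
    [0.15,0,0,0,0,0,0],
  ],
)

```text
time_s: 10.63
tcp_pos: [0.5468, -0.0524, 0.0865]
eef_rot: [-180.0, -0.0, -82.5]
contact_force: [-1.1, 1.2, 4.9]
gripper_width: 0.0201
gripper_force: 30.0
```

Run:
```python
from h import *
s=get_state();print(s['tcp_pos'],s['contact_force'])
c=cap('top');Q=cloud(c);f=c['frame'].astype(int)
m=(Q[...,2]>.085)&(Q[...,2]<.11)&(Q[...,1]>-.3)&(Q[...,1]<-.17)&(abs(Q[...,0]-.57)<.03)&(f[...,0]-f[...,2]>30)
q=Q[m].astype(np.float32);print(len(q),cv2.minAreaRect(q[:,:2]*1000),np.median(q[:,2]),np.linalg.lstsq(np.c_[q[:,1],np.ones(len(q))],q[:,2],rcond=None)[0])
```

```text
[ 0.54679588 -0.05235424  0.08652447] [-1.07408591  1.17493366  4.90773252]
342 ((568.7107543945312, -216.8486785888672), (20.213228225708008, 90.7482681274414), 7.586538791656494) 0.09330642 [0.00610215 0.09460199]
```

Request:
apply_moves(
  targets=[
    [0.4,0,0,0,0,0,0],
    [0.4,0,0,0,0,0,0],
    [0.4,0,0,0,0,0,0],
    [0.4,0,0,0,0,0,0],
    [0.4,0,0,-0.01,0,0,0],
    [0.4,0,0,-0.02,0,0,0],
    [0.4,0,0,-0.03,0,0,0],
    [0.5,0,0,-0.035,0,0,0],
    [0.7,0,0,-0.035,0,0,0],
    [1,0,0,-0.035,0,0,0],
    [1,0,0,-0.035,0,0,0],
    [1,0,0,-0.035,0,0,0],
    [1,0,0,-0.025,0,0,0],
    [1,0,0,0,0,0,0],
    [1,0,0,0,0,0,0],
  ],
)

```text
time_s: 11.93
tcp_pos: [0.547, -0.0523, 0.3482]
eef_rot: [-179.8, 0.0, -82.5]
contact_force: [0.3, 0.8, -1.0]
gripper_width: 0.0828
gripper_force: 0.0
```

```bash
python3 - <<'E'
from h import *
c=cap('top');Q=cloud(c);f=c['frame'].astype(int)
m=(Q[...,2]>.08)&(Q[...,2]<.11)&(Q[...,1]>-.3)&(Q[...,1]<0.02)&(abs(Q[...,0]-.56)<.06)&(f[...,0]-f[...,2]>30)
q=Q[m].astype(np.float32);print(len(q),cv2.minAreaRect(q[:,:2]*1000),np.median(q[:,2]),q.min(0),q.max(0))
E
python3 mv.py .5525 -.145 .345 .5525 -.145 .269
python3 - <<'E'
from h import *
c=cap('side');cv2.imwrite('pics/side4.png',cv2.resize(c['frame'][170:330,280:420,::-1],None,fx=3.7,fy=3.7,interpolation=cv2.INTER_CUBIC))
E
```

```text
460 ((563.5281372070312, -177.31802368164062), (20.250240325927734, 169.5939178466797), 7.231177806854248) 0.09361458 [ 0.54303193 -0.26237947  0.08087102] [ 0.5829923  -0.09333713  0.10130634]
[ 0.5464 -0.0523  0.3465] [-1.7994e+02  3.0000e-02 -8.2530e+01] [ 15.    5.7  -5.7  -0.  -78.5  -7.5]
[ 0.5525 -0.145   0.345 ] [0.0927 0.006  0.0014] rows 4
[ 0.5525 -0.145   0.269 ] [0.     0.0001 0.076 ] rows 3
```

View pics/side4.png

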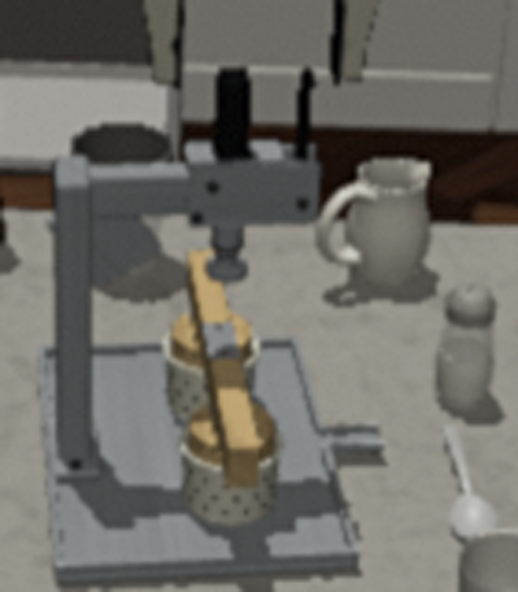

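The bar lies in both grooves with its plate under the foot (foot at about (227,270), plate at (222,335)). The lever and grip are free, so I'll straddle them from above.

Request:
apply_moves(
  targets=[
    [1,0.02,0.0025,0,0,0,0],
    [1,0.025,0.0025,0,0,0,0],
    [1,0.025,0.0025,0,0,0,0],
    [1,0.015,0.002,0,0,0,0],
    [1,0.0077,0,0,0,0,0],
    [1,0,0,0,0,0,0],
    [1,0,0,0,0,0,0],
    [1,0,0,0,0,0,0],
  ],
)

```text
time_s: 12.7
tcp_pos: [0.5492, -0.145, 0.3454]
eef_rot: [180.0, 0.0, -82.5]
contact_force: [0.1, -0.2, -0.1]
gripper_width: 0.0877
gripper_force: 0.0
```

```bash
python3 mv.py .5491 -.1455 .269 .5525 -.145 .269
python3 - <<'E'
from h import *
c=cap('side')
for z in(.094,.12,.125,.13,.135,.14,.148,.17): print(z,np.round(proj(c,[.559,-.1444,z]),1))
E
```

```text
[ 0.5492 -0.145   0.3454] [ 1.7995e+02  1.0000e-02 -8.2510e+01] [  4.9   7.7  -3.6  -0.  -78.8   2.6]
[ 0.5491 -0.1455  0.269 ] [0.0005 0.0001 0.0764] rows 3
[ 0.5525 -0.145   0.269 ] [-0.0001 -0.0034 -0.    ] rows 1
0.094 [339.4 261.8]
0.12 [339.8 252.7]
0.125 [339.9 250.9]
0.13 [340.  249.1]
0.135 [340.  247.3]
0.14 [340.1 245.5]
0.148 [340.2 242.6]
0.17 [340.5 234.6]
```

Request:
apply_moves(
  targets=[
    [1,0,0,0.015,0,0,0],
    [1,0,0,0.02,0,0,0],
    [1,0,0,0.02,0,0,0],
    [1,0,0,0.015,0,0,0],
    [1,0,0,0.006,0,0,0],
    [1,0,0,0,0,0,0],
    [1,0,-0.0034,0,0,0,0],
    [1,0,0,0,0,0,0],
    [1,0,0,0,0,0,0],
  ],
)

```text
time_s: 13.5
tcp_pos: [0.5535, -0.145, 0.271]
eef_rot: [-179.9, -0.0, -82.5]
contact_force: [-0.1, 0.0, 0.3]
gripper_width: 0.0878
gripper_force: 0.0
```

```bash
cat > ft.py <<'E'
import sys;from h import *
s=get_state();print('f',s['contact_force'].round(2),'w',round(s['gripper_width'],4),s['gripper_force'],s['tcp_pos'].round(4))
c=cap('side');Q=cloud(c);np.save(sys.argv[1]+'.npy',c['frame'])
v,u=np.mgrid[0:480,0:640]
r=(Q-np.array([.559,-.1444,0]));a=np.radians(7.5);X=r[...,0]*np.cos(a)+r[...,1]*np.sin(a);Y=-r[...,0]*np.sin(a)+r[...,1]*np.cos(a)
m=(abs(X)<16)&(abs(X)<.017)&(abs(Y)<.022)&(Q[...,2]>.1)&(Q[...,2]<.187)
for row in range(228,272):
    k=m[row]
    if k.sum(): print(row,k.sum(),(Q[row][k][:,2].mean()*1000).round(1),(Y[row][k].mean()*1000).round(1),c['frame'][row,336:346].mean(1).astype(int))
E
python3 ft.py a0
```

```text
f [-0.08  0.01  0.32] w 0.0878 0.0 [ 0.5535 -0.145   0.271 ]
231 9 185.1 9.4 [108  76  64  77  81  81  81  79  75  82]
232 9 182.6 9.7 [131  81  61  71  75  78  78  76  67  78]
233 9 179.9 9.6 [137  83  61  69  74  76  74  73  62  74]
234 9 177.1 9.5 [126  78  62  73  77  76  77  70  60  73]
235 9 174.4 9.5 [119  69  56  71  77  78  75  69  55  67]
236 9 172.5 10.8 [128  75  48  58  68  72  67  58  52  78]
237 7 170.7 12.3 [145 105  53  44  50  52  49  42  64 113]
238 7 165.2 7.6 [154 132  71  49  55  53  52  54  90 134]
239 10 160.2 3.7 [149 133  77  52  52  52  49  57 101 133]
240 12 158.2 5.0 [113 100  71  62  67  67  61  61  85 104]
241 12 156.2 6.1 [85 78 71 72 75 76 72 66 72 82]
242 12 155.6 9.8 [77 74 77 79 80 79 77 76 76 73]
243 12 153.7 11.2 [78 73 82 84 85 83 82 83 80 67]
244 10 152.2 13.2 [96 72 76 79 79 79 80 77 73 70]
245 8 150.7 15.3 [124  99  92  84  76  78  79  81  84  99]
```

Request:
apply_moves(
  targets=[
    [0.34,0,0,0,0,0,0],
    [0.34,0,0,0,0,0,0],
    [0.34,0,0,0,0,0,0],
    [0.34,0,0,0,0,0,0],
    [0.34,0,0,0,0,0,0],
    [0.34,0,0,0,0,0,0],
    [0.34,0,0,0,0,0,0],
    [0.34,0,0,0,0,0,0],
    [0.34,0,0,0,0,0,0],
    [0.34,0,0,0,0,0,0],
    [0.34,0,0,0,0,0,0],
    [0.34,0,0,0,0,0,0],
  ],
  newtons=25,
)

```text
time_s: 14.55
tcp_pos: [0.5489, -0.1456, 0.268]
eef_rot: [179.5, 0.1, -82.6]
contact_force: [-10.0, -1.7, -1.8]
gripper_width: 0.0377
gripper_force: 23.1
```

```bash
python3 ft.py a1 | cut -c1-90
```

```text
f [-10.03  -1.65  -1.81] w 0.0377 23.134188540279865 [ 0.5489 -0.1456  0.268 ]
231 6 183.3 6.3 [114 114 105  85  78  78  77  83 108 129]
232 6 180.5 6.0 [140 133 109  77  74  74  75  84 117 142]
233 8 177.4 5.2 [146 117  88  67  71  76  75  77  95 121]
234 9 175.1 6.0 [142  97  73  70  74  77  74  74  80 102]
235 9 173.9 8.7 [140  88  68  73  76  78  77  77  73  92]
236 9 171.8 9.6 [135  85  66  71  75  77  76  74  67  85]
237 9 169.0 9.5 [127  78  62  70  73  77  76  72  62  84]
238 9 166.2 9.3 [122  75  65  72  78  78  75  71  61  80]
239 10 164.0 10.1 [111  67  63  74  78  76  76  67  53  69]
240 9 161.8 11.0 [120  73  58  67  72  73  69  61  53  81]
241 7 160.3 13.1 [145 105  60  48  51  52  50  50  79 122]
242 6 155.1 9.0 [152 118  65  45  49  51  46  59 108 146]
243 10 148.5 2.6 [149 114  66  48  55  52  46  59 107 139]
244 11 146.9 4.3 [135  98  65  66  70  68  60  61  84 109]
245 12 145.6 6.9 [101  82  69  72  77  75  71  66  74  86]
246 12 145.0 10.5 [76 76 77 79 80 78 79 76 79 79]
247 12 143.3 12.1 [66 73 81 84 83 82 81 84 78 72]
248 10 141.6 13.8 [80 75 78 78 79 77 79 77 68 75]
249 8 138.9 14.0 [121 102  89  84  82  79  79  78  81  99]
```

Request:
apply_moves(
  targets=[
    [0.33,0,0,0,0,0,0],
    [0.33,0,0,0,0,0,0],
    [0.33,0,0,0,0,0,0],
    [0.33,0,0,0,0,0,0],
  ],
  newtons=40,
)

```text
time_s: 14.93
tcp_pos: [0.5491, -0.1456, 0.268]
eef_rot: [179.5, 0.1, -82.6]
contact_force: [-9.3, -1.4, -2.2]
gripper_width: 0.0376
gripper_force: 37.2
```

```bash
python3 ft.py a2 | cut -c1-30 | grep -E "^f|^24[3-9]|^250"
```

```text
f [-9.35 -1.42 -2.18] w 0.0376
243 10 149.1 3.5 [149 114  63 
244 11 147.5 5.5 [133  97  64 
245 12 145.6 6.9 [103  81  70 
246 12 144.1 8.9 [75 74 77 80 
247 12 143.4 12.3 [66 75 81 83
248 10 141.7 14.0 [80 75 77 78
249 8 138.1 12.7 [123 103  89
```

Request:
apply_moves(
  targets=[
    [1,0,0,0,0,0,0],
    [1,0,0,0,0,0,0],
    [1,0,0.003,0,0,0,0],
    [1,0,0,0,0,0,0],
    [1,0,0,0,0,0,0],
    [1,0,0,0,0,0,0],
    [1,0,0,0,0,0,0],
    [1,0,0,0,0,0,0],
    [1,0,0,0,0,0,0],
    [1,0,0,0,0,0,0],
    [1,0,0,0,0,0,0],
  ],
  newtons=25,
)

```text
time_s: 15.9
tcp_pos: [0.5498, -0.1455, 0.2699]
eef_rot: [-180.0, -0.0, -82.5]
contact_force: [-0.5, -0.7, 0.4]
gripper_width: 0.0877
gripper_force: 0.0
```

```bash
python3 ft.py a3 | cut -c1-80 | grep -E "^f|^24[0-9]|^250"
```

```text
f [-0.52 -0.74  0.35] w 0.0877 0.0 [ 0.5498 -0.1455  0.2699]
240 8 161.1 9.9 [136  90  54  49  58  63  58  51  56  93]
241 6 158.8 10.5 [151 116  62  43  48  52  48  53  93 131]
242 8 153.0 5.4 [153 129  72  51  57  62  54  58 101 139]
243 11 149.0 3.3 [147 122  74  54  56  56  54  54  86 126]
244 12 148.1 6.4 [127 102  72  66  67  67  63  61  72  97]
245 12 146.6 8.5 [90 83 74 75 78 75 74 72 74 81]
246 12 145.0 10.4 [68 75 78 79 80 80 78 77 77 76]
247 12 143.2 11.9 [75 71 77 81 83 83 81 78 72 72]
248 10 142.0 14.5 [106  84  77  80  78  79  78  77  74  93]
249 6 140.0 15.7 [142 121 103  98  95  91  96 102 103 126]
```

Request:
apply_moves(
  targets=[
    [0.33,0,0,0,0,0,0],
    [0.33,0,0,0,0,0,0],
    [0.33,0,0,0,0,0,0],
    [0.33,0,0,0,0,0,0],
    [0.33,0,0,0,0,0,0],
    [0.33,0,0,0,0,0,0],
    [0.33,0,0,0,0,0,0],
    [0.33,0,0,0,0,0,0],
    [0.33,0,0,0,0,0,0],
    [0.33,0,0,0,0,0,0],
    [0.33,0,0,0,0,0,0],
    [0.33,0,0,0,0,0,0],
  ],
)

```text
time_s: 16.95
tcp_pos: [0.5489, -0.1455, 0.2687]
eef_rot: [179.8, 0.0, -82.5]
contact_force: [-0.6, -3.9, -12.2]
gripper_width: 0.038
gripper_force: 23.4
```

```bash
python3 ft.py a4 | cut -c1-80 | grep -E "^f|^24[0-9]|^25[0-9]"
```

```text
f [ -0.59  -3.95 -12.16] w 0.038 23.371042795479298 [ 0.5489 -0.1455  0.2687]
240 9 160.8 9.3 [128  80  67  75  79  85  82  75  70  94]
241 9 158.2 9.7 [129  80  64  73  79  80  79  71  65 100]
242 8 155.9 10.2 [125  79  65  71  76  78  76  68  66  99]
243 10 152.2 8.6 [107  67  65  74  76  77  75  65  61  93]
244 10 149.6 8.9 [107  62  60  72  75  75  71  59  49  85]
245 6 148.0 10.9 [137  83  50  51  56  56  54  46  63 105]
246 6 145.6 11.3 [152 112  60  44  48  46  43  52  98 134]
247 9 137.5 2.5 [153 120  67  51  59  58  49  63 119 144]
248 11 135.3 3.6 [146 117  73  58  63  57  52  62 105 137]
249 11 133.8 5.7 [130 102  73  66  70  68  64  65  84 109]
250 12 133.0 8.9 [94 84 74 76 78 76 74 76 79 83]
251 12 131.6 11.2 [71 76 79 80 78 80 80 80 77 74]
252 11 130.1 13.2 [77 73 77 80 81 80 79 75 71 76]
253 10 127.6 13.7 [107  85  80  78  81  79  79  78  83 101]
254 4 126.8 16.8 [143 124 111 101 101 100 101 107 122 135]
```

Request:
apply_moves(
  targets=[
    [1,0,0,0,0,0,0],
    [1,0,0,0,0,0,0],
    [1,0,0,0,0,0,0],
    [1,0,0,0,0,0,0],
    [1,0,0,0,0,0,0],
    [1,0,0,0,0,0,0],
    [1,0,0,0,0,0,0],
    [1,0,0,0,0,0,0],
    [1,0,0,0,0,0,0],
    [1,0,0,0,0,0,0],
  ],
)

```text
time_s: 17.83
tcp_pos: [0.5498, -0.1455, 0.2699]
eef_rot: [-180.0, -0.0, -82.5]
contact_force: [-0.2, -0.1, -0.2]
gripper_width: 0.0877
gripper_force: 0.0
```

Request:
apply_moves(
  targets=[
    [0.33,0,0,0,0,0,0],
    [0.33,0,0,0,0,0,0],
    [0.33,0,0,0,0,0,0],
    [0.33,0,0,0,0,0,0],
    [0.33,0,0,0,0,0,0],
    [0.33,0,0,0,0,0,0],
    [0.33,0,0,0,0,0,0],
    [0.33,0,0,0,0,0,0],
    [0.33,0,0,0,0,0,0],
    [0.33,0,0,0,0,0,0],
    [0.33,0,0,0,0,0,0],
    [0.33,0,0,0,0,0,0],
  ],
)

```text
time_s: 18.83
tcp_pos: [0.5489, -0.1456, 0.2686]
eef_rot: [179.8, 0.0, -82.5]
contact_force: [-0.6, -4.0, -12.2]
gripper_width: 0.0378
gripper_force: 23.4
```

Request:
apply_moves(
  targets=[
    [1,0,0,0,0,0,0],
    [1,0,0,0,0,0,0],
    [1,0,0,0,0,0,0],
    [1,0,0,0,0,0,0],
    [1,0,0,0,0,0,0],
    [1,0,0,0,0,0,0],
    [1,0,0,0,0,0,0],
    [1,0,0,0,0,0,0],
    [1,0,0,0,0,0,0],
    [1,0,0,0,0,0,0],
  ],
)

```text
time_s: 19.67
tcp_pos: [0.5498, -0.1455, 0.2699]
eef_rot: [-180.0, -0.0, -82.5]
contact_force: [0.1, -0.0, 0.0]
gripper_width: 0.0872
gripper_force: 0.0
```

```bash
python3 ft.py a6 | cut -c1-80 | grep -E "^f|^2[456][0-9]"
```

```text
f [ 0.08 -0.05  0.02] w 0.0872 0.0 [ 0.5498 -0.1455  0.2699]
240 5 157.4 3.6 [157 152 130  88  73  75  75  88 123 147]
241 8 154.9 4.1 [151 139 123  88  74  76  71  76 105 140]
242 8 152.6 4.8 [138 108  94  78  73  74  72  68  83 117]
243 8 152.6 9.3 [130  86  75  76  76  76  77  72  76 107]
244 8 150.8 10.9 [119  77  67  76  80  81  79  71  74 111]
245 8 148.0 10.7 [117  72  65  74  78  81  76  69  72 113]
246 9 144.5 9.6 [114  71  68  74  77  76  76  65  63 100]
247 10 140.4 7.4 [103  65  65  75  78  78  74  64  57  94]
248 9 138.3 8.5 [109  60  57  70  72  73  68  58  61 107]
249 8 137.3 11.4 [137  80  49  53  54  52  47  49  83 129]
250 7 130.8 5.3 [152 100  58  48  50  45  38  58 117 147]
251 9 127.3 4.1 [147 104  61  55  55  49  42  67 127 151]
252 10 124.7 4.5 [140 103  68  66  62  57  56  67 107 137]
253 11 123.1 6.4 [128  98  74  74  72  71  67  67  84 106]
254 11 122.4 9.7 [97 82 78 79 79 78 76 77 77 83]
255 11 121.7 13.2 [72 77 82 81 80 81 80 81 74 76]
256 11 119.5 14.1 [82 77 77 77 78 78 78 75 75 90]
257 8 116.6 14.0 [112  97  82  78  80  78  76  81 101 118]
258 1 115.5 16.7 [136 126 111  97  99 100  99 111 136 141]
260 1 100.1 2.0 [139 138 134 132 134 133 134 145 155 151]
```

Request:
apply_moves(
  targets=[
    [0.33,0,0,0,0,0,0],
    [0.33,0,0,0,0,0,0],
    [0.33,0,0,0,0,0,0],
    [0.33,0,0,0,0,0,0],
    [0.33,0,0,0,0,0,0],
    [0.33,0,0,0,0,0,0],
    [0.33,0,0,0,0,0,0],
    [0.33,0,0,0,0,0,0],
    [0.33,0,0,0,0,0,0],
    [0.33,0,0,0,0,0,0],
    [0.33,0,0,0,0,0,0],
    [0.33,0,0,0,0,0,0],
  ],
)

```text
time_s: 20.72
tcp_pos: [0.5489, -0.1456, 0.2686]
eef_rot: [179.8, 0.0, -82.5]
contact_force: [-0.9, -3.7, -10.6]
gripper_width: 0.0376
gripper_force: 23.5
```

Request:
apply_moves(
  targets=[
    [1,0,0,0,0,0,0],
    [1,0,0,0,0,0,0],
    [1,0,0,0,0,0,0],
    [1,0,0,0,0,0,0],
    [1,0,0,0,0,0,0],
    [1,0,0,0,0,0,0],
    [1,0,0,0,0,0,0],
    [1,0,0,0,0,0,0],
    [1,0,0,0,0,0,0],
    [1,0,0,0,0,0,0],
  ],
)

```text
time_s: 21.55
tcp_pos: [0.5498, -0.1454, 0.2699]
eef_rot: [-180.0, 0.0, -82.5]
contact_force: [0.5, 0.2, 0.2]
gripper_width: 0.0872
gripper_force: 0.0
```

```bash
python3 ft.py a8 | cut -c1-80 | grep -E "^f|^2[456][0-9]"
python3 - <<'E'
import numpy as np
from scipy.ndimage import shift
f={k:np.load(k+'.npy')[:,338:344].mean(2).astype(float) for k in('a0','a3','a6','a8')}
t=f['a0'][236:246]   # foot part
for k in f:
    best=min(((abs(shift(f[k],(-d,0),order=1)[236:246]-t)[2:].mean()),d) for d in np.arange(0,20,.1));print(k,best)
E
```

```text
f [0.46 0.2  0.23] w 0.0872 0.0 [ 0.5498 -0.1454  0.2699]
240 7 157.6 4.0 [152 124  87  73  74  75  73  75 101 140]
241 7 156.0 5.9 [153 124  85  72  75  75  74  74 105 142]
242 6 154.1 7.2 [156 141  96  75  76  74  72  72 102 141]
243 6 150.8 6.5 [158 150 112  81  73  75  72  80 118 145]
244 5 147.7 5.9 [159 153 122  87  76  74  75  97 136 151]
245 7 143.2 2.9 [157 149 123  91  76  74  80 105 135 149]
246 8 141.2 4.3 [151 138 123  93  77  75  79  87 108 136]
247 9 140.1 6.8 [127 105  96  85  78  78  78  75  84 119]
248 9 139.0 9.5 [116  79  75  77  80  81  82  74  73 111]
249 9 136.6 10.2 [113  73  67  73  77  79  76  69  72 117]
250 9 134.4 11.1 [106  69  67  73  77  77  73  64  75 127]
251 9 131.2 10.5 [ 98  66  70  75  77  76  72  63  70 121]
252 9 128.3 10.3 [ 94  58  65  74  76  73  68  58  66 112]
253 8 125.9 11.0 [117  67  51  58  61  59  53  54  88 129]
254 7 122.2 9.4 [144  94  55  45  50  46  42  67 121 145]
255 9 117.0 5.7 [145  98  54  50  58  56  45  71 127 144]
256 11 114.0 5.4 [141  99  66  58  56  53  49  66 102 128]
257 11 111.2 5.4 [139  97  72  70  69  67  62  69  80 103]
258 11 110.4 8.7 [128  94  76  76  77  75  74  77  77  86]
259 11 109.1 11.1 [103  88  79  78  80  79  80  81  75  77]
260 11 107.1 12.4 [80 79 78 83 83 83 79 75 72 88]
261 9 105.4 14.1 [ 73  73  76  78  79  80  75  73  88 118]
262 4 102.7 14.4 [ 69  73  72  76  76  76  72  82 123 138]
a0 (np.float64(0.0), np.float64(0.0))
a3 (np.float64(2.996527777777773), np.float64(3.7))
a6 (np.float64(3.872222222222218), np.float64(12.200000000000001))
a8 (np.float64(4.005555555555547), np.float64(16.8))
```

Request:
apply_moves(
  targets=[
    [0.52,0,0,0,0,0,0],
    [0.52,0,0,0,0,0,0],
    [0.52,0,0,0,0,0,0],
    [0.52,0,0,0,0,0,0],
    [0.52,0,0,0,0,0,0],
    [0.52,0,0,0,0,0,0],
    [0.52,0,0,0,0,0,0],
    [0.52,0,0,0,0,0,0],
    [0.52,0,0,0,0,0,0],
    [0.52,0,0,0,0,0,0],
    [0.52,0,0,0,0,0,0],
  ],
)

```text
time_s: 22.52
tcp_pos: [0.5464, -0.146, 0.2689]
eef_rot: [179.6, 0.0, -82.6]
contact_force: [-9.4, -0.8, 1.7]
gripper_width: 0.0454
gripper_force: 5.1
```

```bash
python3 ft.py b1 | cut -c1-80 | grep -E "^f|^2[456][0-9]"
```

```text
f [-9.43 -0.8   1.71] w 0.0454 5.133317923173308 [ 0.5464 -0.146   0.2689]
240 7 159.6 7.4 [157 135  93  74  76  76  72  76 108 142]
241 7 155.6 5.3 [154 126  88  75  76  74  73  76 110 144]
242 7 153.1 5.7 [150 119  83  74  74  73  73  73 106 143]
243 7 149.4 4.1 [151 111  80  73  73  74  71  76 110 143]
244 6 148.4 6.9 [154 120  81  72  74  75  71  78 113 146]
245 6 146.3 8.0 [156 134  96  75  74  75  72  79 121 149]
246 5 142.0 5.6 [160 149 112  83  73  74  76  84 125 149]
247 5 139.3 5.6 [158 151 116  86  75  75  78  95 135 149]
248 7 134.5 2.2 [159 146 107  85  77  75  81  97 130 148]
249 8 132.6 3.8 [150 136  92  78  76  74  78  84 106 140]
250 9 130.8 5.3 [124 113  86  75  75  77  77  75  91 137]
251 9 130.6 9.5 [105  83  78  76  79  80  81  74  84 138]
252 9 127.2 8.6 [102  69  68  73  77  80  75  68  81 133]
253 8 125.0 9.5 [ 99  67  67  73  76  76  72  64  77 132]
254 9 122.6 10.1 [ 93  63  71  76  78  76  72  59  67 122]
255 9 119.8 10.2 [ 87  57  67  75  75  74  69  54  69 125]
256 8 117.2 10.5 [101  58  53  63  63  61  53  53  92 139]
257 7 114.6 10.8 [126  77  44  44  46  43  43  63 122 149]
258 10 108.4 5.5 [136  89  48  43  49  48  52  73 131 146]
259 10 106.1 6.4 [138  90  61  66  69  65  62  70 105 126]
260 11 104.3 8.0 [137  93  72  74  78  74  69  71  81 103]
261 11 103.4 11.1 [123  96  83  80  79  77  78  78  77  88]
262 10 102.3 13.7 [92 96 94 88 83 83 85 83 72 71]
263 2 100.5 15.3 [75 86 88 84 81 81 79 76 66 56]
264 2 100.7 19.9 [85 82 79 74 74 74 75 73 66 61]
```

Request:
apply_moves(
  targets=[
    [0.48,0,0,0,0,0,0],
    [0.46,0,0,0,0,0,0],
    [0.44,0,0,0,0,0,0],
    [0.44,0,0,0,0,0,0],
    [0.44,0,0,0,0,0,0],
    [0.44,0,0,0,0,0,0],
  ],
)

```text
time_s: 23.07
tcp_pos: [0.5484, -0.1457, 0.2687]
eef_rot: [179.8, 0.0, -82.6]
contact_force: [-5.1, -2.5, -5.7]
gripper_width: 0.0391
gripper_force: 13.8
```

```bash
python3 ft.py b2 | cut -c1-80 | grep -E "^f|^2[56][0-9]"
python3 - <<'E'
import numpy as np,cv2
a=[np.load(k+'.npy')[232:272,322:358,::-1] for k in('a6','a8','b1','b2')]
cv2.imwrite('pics/cmp.png',cv2.resize(np.hstack(a),None,fx=5.5,fy=11,interpolation=cv2.INTER_CUBIC))
E
```

```text
f [-5.11 -2.49 -5.73] w 0.0391 13.774196840822697 [ 0.5484 -0.1457  0.2687]
250 8 129.8 3.9 [154 140 102  78  74  75  80  98 123 144]
251 9 127.5 4.5 [134 121  90  76  74  75  78  78  99 139]
252 9 126.3 7.0 [113  97  80  75  76  77  76  71  86 137]
253 9 125.2 9.8 [103  74  72  72  76  77  75  66  80 134]
254 9 121.9 9.0 [ 98  68  67  73  77  77  72  62  78 134]
255 9 119.8 10.1 [ 92  62  69  73  79  76  72  61  73 129]
256 9 117.1 10.3 [ 88  60  69  76  78  76  71  57  67 121]
257 9 114.0 9.9 [ 97  58  61  70  70  70  61  52  83 132]
258 10 109.0 6.4 [123  76  53  51  50  49  45  62 112 141]
259 11 105.4 5.3 [138  86  61  63  60  58  55  66 102 127]
260 10 103.9 7.3 [138  93  71  74  74  72  69  69  82 104]
261 9 102.8 10.2 [122  96  83  80  79  79  77  79  77  88]
262 6 103.3 15.3 [92 94 96 88 83 83 85 83 71 69]
263 4 101.9 17.5 [76 87 87 83 81 81 81 76 65 58]
264 1 100.1 19.0 [85 84 79 74 75 73 74 71 67 61]
```

View pics/cmp.png

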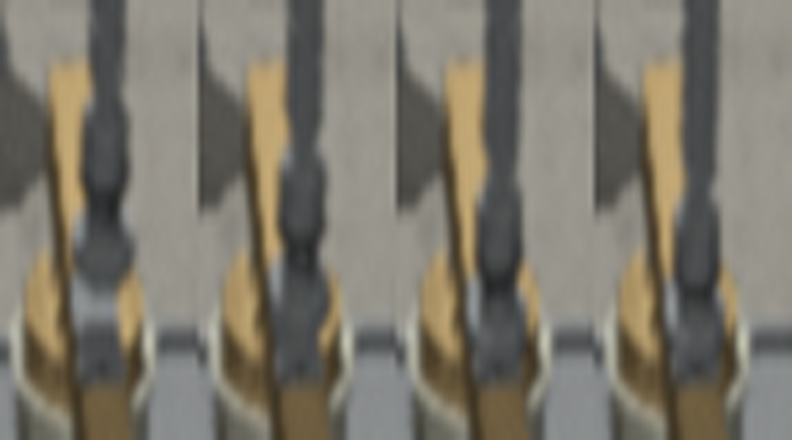

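The foot is down on the plate (its rows don't change from b1 to b2). The barrel edge has moved on by about 2.2 px, roughly 5.5–6 mm of stem. I'll add a small final nudge, hold, and check that it's steady.

Request:
apply_moves(
  targets=[
    [0.434,0,0,0,0,0,0],
    [0.434,0,0,0,0,0,0],
    [0.434,0,0,0,0,0,0],
    [0.434,0,0,0,0,0,0],
    [0.434,0,0,0,0,0,0],
    [0.434,0,0,0,0,0,0],
    [0.434,0,0,0,0,0,0],
    [0.434,0,0,0,0,0,0],
  ],
)

```text
time_s: 23.78
tcp_pos: [0.5487, -0.1456, 0.2687]
eef_rot: [179.8, 0.0, -82.5]
contact_force: [-3.8, -2.8, -7.4]
gripper_width: 0.0384
gripper_force: 14.3
```

```bash
python3 ft.py b3 | cut -c1-80 | grep -E "^f|^25[5-9]|^26"
python3 - <<'E'
import numpy as np
from scipy.ndimage import shift
f={k:np.load(k+'.npy')[:,339:342].mean((1,2)) for k in('a8','b1','b2','b3')}
y=np.arange(480)
for k in f:  # barrel lower edge: level 65 crossing from ~77, disc start
    g=f[k];r=[i for i in range(250,262) if g[i]>=65>g[i+1]][-1];r2=[i for i in range(252,264) if g[i]<65<=g[i+1]][-1]
    print(k,r+(g[r]-65)/(g[r]-g[r+1]),r2+(65-g[r2])/(g[r2+1]-g[r2]))
E
```

```text
f [-3.84 -2.83 -7.37] w 0.0384 14.306682497262955 [ 0.5487 -0.1456  0.2687]
255 9 119.6 9.9 [ 99  67  69  75  76  76  71  62  74 126]
256 9 116.9 10.0 [ 93  62  69  76  79  77  70  57  68 119]
257 9 114.4 10.5 [ 96  55  57  69  73  72  62  53  84 133]
258 10 109.2 6.8 [121  66  44  51  52  52  47  60 113 141]
259 11 105.1 4.9 [137  81  57  56  56  57  54  65 103 125]
260 11 103.7 7.1 [137  94  70  71  72  69  66  70  80 103]
261 10 102.6 9.8 [123  96  84  80  78  79  77  79  77  88]
262 8 102.2 13.6 [92 96 95 89 85 83 84 83 72 69]
263 2 100.7 15.8 [75 87 89 83 82 81 80 76 66 58]
a8 252.64705882352942 256.6864406779661
b1 255.81981981981983 258.90449438202245
b2 257.271186440678 259.33898305084745
b3 257.3370786516854 259.5846153846154
```

```bash
python3 -c "
from plant import close_job;print(close_job())"
```

```text
the job is handed in; nothing more can be done
None
```

The job is handed in: the bar lies in both grooves under the ram, and the lever is still squeezed with the foot pressing on the plate. The stem is about 6 mm into its barrel, but I estimated that from images and lever geometry to about ±1 mm and never saw the ring clearly.

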